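# Load a sample jar through the swing gate of a loading dock

### The job

Stand the sample jar in the open end of the loading dock and push it along the dock floor through the swing gate until it presses the sprung pad of the back stop in by about half its travel, keep it pressed there for a second, then let go. The back stop may be set anywhere along its range, so feel for it: never bottom the pad. Leave the jar standing upright between the pad and the gate, with the gate fallen shut behind it, and do not disturb the other things on the desk.

Things in the scene. Friction and masses are not known exactly. Their poses are not given: they have to be found in the camera images.
- jar_center (a point): centre of the jar to be loaded, half-way up (31 mm over its underside), z up along its axis: a round sample jar 62 mm tall; body 43 mm in diameter up to 48 mm, ribbed screw lid 44 mm in diameter above that; about 85 g. It starts upright on the desk.
- dock: the loading dock, a low aluminium channel fixed on the desk. Origin: under its base plate (desk level), on the lane's centre line, in the plane of the shut gate; x = pushing direction along the lane, y to its left, z up. Base plate 4 mm thick, the jar stands on it. Side walls 54 mm apart inside, tops at z = 30 mm, from x = -75 to +160 mm. Nothing of dock, gate or stop is higher than 31 mm.
- dock_entry (a point): point on the dock floor (4 mm over the desk) on the lane's centre line, 45 mm before the shut gate (dock x = -45 mm): where the jar is to be stood, lowered from above between the walls
- stop_range (a point): point on the dock floor on the lane's centre line, 112 mm past the gate (dock x = 112 mm), mid-way along the range of the adjustable back stop, a black block with a pad towards the gate. The pad's free face is somewhere from 15 mm before to 15 mm past this point along the lane; where, is not measured.
- gate (a joint): the swing gate, a 3 mm steel leaf 50 mm long, z = 6 to 26 mm, across the lane, on an upright hinge pin at dock x = 0, y = +26.5 mm. 0 = shut; grows as it swings in the pushing direction, up to 1.55 rad (along the left wall); it cannot swing the other way. A light spring (1 to 2 N at its tip) shuts it when the jar's centre is past about dock x = 69 mm.
- stop_pad (a joint): travel (m) of the sprung, damped rubber pad of the back stop, 44 mm wide, z = 6.5 to 27.5 mm in the dock: 0 = free, 0.010 = bottomed; it gives way in the pushing direction. It takes 4 N to start and 2 N more per mm (14 N at half travel, 22 N at 9 mm), plus 0.12 N per mm/s of speed and the jar's floor friction, 1 N or, if it is pressed down, several N. When let go it pushes the jar back to its free face.
- weight_center (a point): bystander: brass-like calibration weight with a knob, 30 mm across and 45 mm tall, standing on the desk; point half-way up
- dropper_center (a point): bystander: slim brown dropper bottle, 26 mm across and 96 mm tall, standing on the desk; point half-way up
- stopwatch_center (a point): bystander: black stopwatch 60 x 57 x 19 mm lying on the desk; point half-way up
Mind the look-alikes: they are no part of the job. What is shaped like the part that bears stop_pad but orange or pink is not meant.

How it is judged:
On the way, in this order (a step that is already met when the one before it is completed fails the run):
1. the jar, standing on the dock floor in the lane, pushes the gate open (over 0.7 rad) (value of joint gate above 0.7 rad and x of jar_center in the frame of dock between -0.03 and 0.06 m and y of jar_center in the frame of dock between -0.03 and 0.03 m and z of jar_center in the frame of dock below 0.042 m), for 0.02 s.
2. the jar, past the gate, keeps the stop pad pressed in by 2.5 mm or more for 0.4 s, with the gate shut (under 0.15 rad) behind it (value of joint stop_pad above 0.0025 m and value of joint gate below 0.15 rad and x of jar_center in the frame of dock above 0.065 m and z of jar_center in the frame of dock below 0.042 m), for 0.4 s.
At the end, for the whole second after the job is handed in: The jar stands upright (within 0.15 rad) and at rest on the dock floor between the gate and the pad (its centre 62 to 120 mm beyond the gate plane and within 20 mm of the lane's centre line); the gate is shut (under 0.08 rad) and the pad is free again (under 2 mm) (x of jar_center in the frame of dock between 0.062 and 0.12 m and y of jar_center in the frame of dock between -0.02 and 0.02 m and z of jar_center in the frame of dock below 0.042 m and angle between jar_center's own z axis and vertical below 0.15 rad and value of joint gate below 0.08 rad and linear speed of jar below 0.02 m/s and value of joint stop_pad below 0.002 m); the robot touches nothing.
It fails at once if the stop pad is rammed in to the end of its travel (9 mm or more) (value of joint stop_pad above 0.009 m).
It fails at once if the jar is tipped over (more than 0.5 rad) (angle between jar_center's own z axis and vertical above 0.5 rad).
It fails at once if the weight is moved more than 30 mm (distance of weight_center from where it was at the start of the episode above 0.03 m).
It fails at once if the dropper is moved more than 30 mm (distance of dropper_center from where it was at the start of the episode above 0.03 m).
It fails at once if the stopwatch is moved more than 30 mm (distance of stopwatch_center from where it was at the start of the episode above 0.03 m).
It also fails if it takes over 54 s, if anything falls off the work surface, if the arm or the gripper's body presses on something with over 40 N, if the wrist force passes 120 N, or if a joint passes its speed limit or range.

### The arm

A 6-joint arm with a two-finger parallel gripper is mounted at the origin on a cart in front of the work surface, level with it; the furniture and walls round the work are solid. World frame = base frame: x ahead of the robot, y to its left, z up, the work surface at z = 0. Lengths are in m, angles in rad, forces in N, time in s.
With the tool pointing down it reaches from about 0.35 to 0.775 m from the base axis. Payload 7.3 kg.
Tool frame: the origin (TCP) lies at the very end of the fingers, on their centre line; the grasp point (between the pads) lies 19 mm behind it; z points along the fingers, y is the direction in which the jaws open and shut (so a half turn about z gives the same grasp; the last joint's range is limited). The gripper opens to 92 mm and grips with 3 to 60 N. Pads are 19 mm wide; open, the fingers measure 130 mm over their backs; the gripper's body (75 mm by 190 mm) begins 47 mm behind the grasp point.
Start: joints at [-1.471, 0.342, 1.524, -0, 1.275, -0.146], TCP at [0.128, -0.509, 0.227] pointing down, gripper open.
Joint ranges: [-2.53, 2.53], [-0.77, 2.02], [0.04, 2.7], [-1, 4.14], [0.28, 2.66], [-3.11, 3.11]. Speed limits (rad/s): [2.57, 2.57, 3.14, 3.14, 3.14, 3.14].

### API

Orientations are given as [roll, pitch, yaw] about the fixed x, y, z axes, in that order (R = Rz(yaw) Ry(pitch) Rx(roll)).
In Python, from cell import observe, read_camera, camera_info, hand_in gives the robot as it stands.
- The arm moves only by the tool jog_arm, never from a script. Its argument "rows" is one flat list of numbers, 5 for each row, row after row: the finger opening in mm, from 0 to 91.8, then the shift along the tool's x, y, z in mm, then the turn about the tool's z in degrees. In form: [gripper, tx, ty, tz, roll, gripper, tx, ty, tz, roll, ...]. A call has 1 to 20 rows; each row shifts and turns the commanded pose from where the row before left it, along the tool's axes as they then stand; what a row does not reach is not made up. A row lasts 1/10 s, in which the tool goes at most 50 mm and 8.59 degrees, less where a joint would pass 70% of its speed; a pose out of reach is approached as far as the arm can. A call with a gripper value outside its range is refused whole. The fingers move at their own pace and stop on an object; "grip_force" is the grip in N (left out, the last holds). Time passes only in rows, so rows that do not move let the fingers close. It gives the time, the measured TCP pose, the force and the opening at its end, in the units of the state.
- observe(): the state, without advancing time (a new reading comes with each control period).
- read_camera(name): name is "side" or "top"; returns (picture, depth): 480x640x3 uint8, red, green, blue; 480x640 float32, m along the optical axis (not along the pixel's ray), 0 where there is no reading.
- camera_info(name): a dict with "fx", "fy", "cx", "cy" (pixels), "extrinsics" (4x4, takes a point from camera to world coordinates). Camera axes: x right, y up, looking along -z (the intrinsics and any distortion apply to the point x, -y, -z); pixel columns grow to the right and rows downward; lengths in m; the calibration is good to about 2 mm. A picture is of the moment at which its call begins. camera_info takes no time and is no camera call.
- hand_in(): hands the job in, once; it reports no verdict.
The state is a dict: "time": time; "qpos": joint angles; "qvel": joint speeds; "joint_efforts": joint torques, N m; "tool_pos": TCP position; "tool_rot": TCP orientation; "contact_force": force on the tool from outside, world axes, zero at the start; "torque": the same for the moment, N m; "opening": finger opening in m.
Only numpy, scipy, OpenCV 4.12 (cv2) and the standard library are available. Lean on these libraries where they do the work, as an engineer would, in place of code of your own. Each camera call takes 0.05 s, during which the arm holds its last target. There are 200 camera calls.

## Working session

There is one attempt and no reset: what is moved stays moved. The work goes in short steps, Python scripts to look and compute and a tool call to move; the robot and the scene stay as the last step left them, time stands still between calls to the robot, and variables do not carry over. Pictures are saved under pics/ and viewed, about 8 in all and at most 12, crops included, and the job is handed in when it is done.

Besides the shell and the picture viewer there is one more tool, called after "Request:" by a JSON object that holds its "fn" and its "kwargs", one argument or row to a line. jog_arm: Moves the arm, as the interface text tells. Its arguments: {"type":"object","properties":{"rows":{"type":"array","items":{"type":"number"}},"grip_force":{"type":"number"}},"required":["rows"]}

```bash
mkdir -p pics; cat > h.py <<'E'
import numpy as np,cv2
from cell import observe,read_camera,camera_info,hand_in
def snap(n,f):
    p,d=read_camera(n); cv2.imwrite(f'pics/{f}.png',cv2.cvtColor(p,cv2.COLOR_RGB2BGR)); np.save(f'pics/{f}.npy',d); return p,d
def world(n,d,u,v,z=None):
    c=camera_info(n);E=np.array(c['extrinsics'])
    r=np.array([(u-c['cx'])/c['fx'],-(v-c['cy'])/c['fy'],-1])
    if z is None:
        D=d[int(v),int(u)]; return E[:3,:3]@(r*D)+E[:3,3]
    w=E[:3,:3]@r; return E[:3,3]+w*(z-E[2,3])/w[2]
E
python3 - <<'E'
from h import *
for n in('top','side'):
    snap(n,n+'0'); c=camera_info(n); print({k:v for k,v in c.items()})
print(observe())
E
```

```text
{'fx': 586.6931267889651, 'fy': 586.6931267889651, 'cx': 313.1404430422548, 'cy': 244.39970425634542, 'extrinsics': array([[-0.00908097,  0.98812874, -0.15335948,  0.37612555],
       [-0.99978369, -0.00610219,  0.01988307,  0.30485889],
       [ 0.01871121,  0.15350686,  0.98797041,  1.27552389],
       [ 0.        ,  0.        ,  0.        ,  1.        ]])}
{'fx': 581.2596218487422, 'fy': 581.2596218487422, 'cx': 323.36614325973767, 'cy': 244.50950167394137, 'extrinsics': array([[ 0.98788802,  0.07705366, -0.13468477,  0.3860594 ],
       [-0.15500062,  0.53039725, -0.8334588 , -0.77912081],
       [ 0.00721538,  0.84424019,  0.53591645,  0.74233559],
       [ 0.        ,  0.        ,  0.        ,  1.        ]])}
{'time': 0.1, 'qpos': array([-1.47101568e+00,  3.42661940e-01,  1.52491518e+00,  2.55693059e-05,
        1.27539624e+00, -1.46038739e-01]), 'qvel': array([ 0.0019672 , -0.00176913, -0.00333473, -0.00023203, -0.00143872,
       -0.00073569]), 'joint_efforts': array([ 1.00365542e-03, -4.32003629e+01, -2.44695854e+01,  7.18398532e-02,
        5.25768392e-02, -4.71233557e-05]), 'tool_pos': array([ 0.12773279, -0.508855  ,  0.22611205]), 'tool_rot': array([-3.14023020e+00, -2.25111939e-04,  2.45811774e-01]), 'contact_force': array([ 0.19343639,  0.26529489, -0.30045391]), 'torque': array([ 0.01201507, -0.06611328,  0.008946  ]), 'opening': 0.09187869295619583}
```

View pics/top0.png

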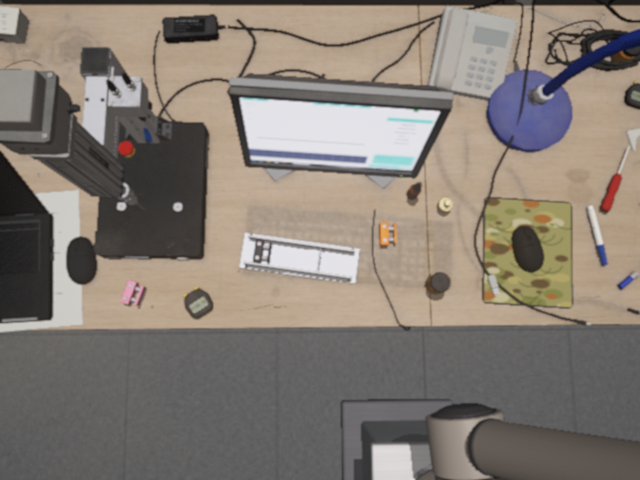

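View pics/side0.png

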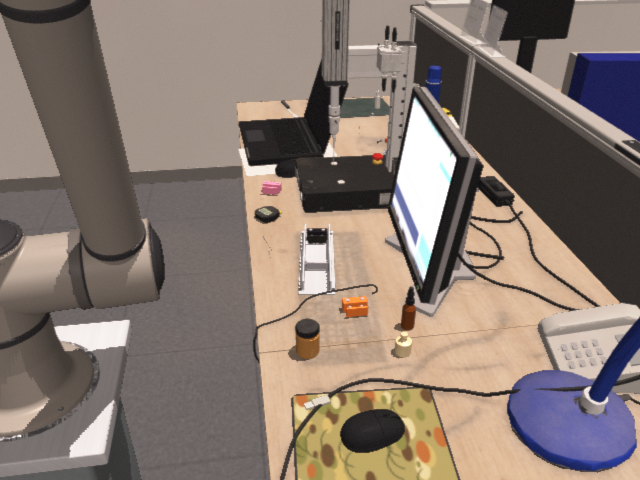

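Top view: jar at (438,284), dock (240–360, 233–282) with the black stop on the left and the gate near u=319, and the monitor above it. Next an enlarged crop and measurements.

```bash
python3 - <<'E'
from h import *
p=cv2.imread('pics/top0.png');s=cv2.imread('pics/side0.png')
cv2.imwrite('pics/c1.png',cv2.resize(p[222:302,230:390],None,fx=5,fy=5,interpolation=cv2.INTER_CUBIC))
cv2.imwrite('pics/c2.png',cv2.resize(s[215:365,280:430],None,fx=4,fy=4,interpolation=cv2.INTER_CUBIC))
d=np.load('pics/top0.npy')
for n,u,v in[('jar',438,283),('weight',446,205),('dropper',414,188),('watch',198,303),('desk',400,300),('monL',240,90),('monR',445,100),('monbL',250,165),('monbR',410,172),('wallR',300,236),('fl',290,258)]:
    print(n,world('top',d,u,v).round(4))
c=camera_info('top');E=np.array(c['extrinsics'])
v,u=np.mgrid[0:480,0:640]
P=np.stack([(u-c['cx'])/c['fx']*d,-(v-c['cy'])/c['fy']*d,-d],-1)@E[:3,:3].T+E[:3,3]
np.save('pics/P.npy',P)
# tall stuff near work
for y0 in np.arange(-.2,.55,.05):
    m=(P[...,2]>.04)&(abs(P[...,1]-y0)<.025)&(P[...,0]>.3)&(d>0)
    if m.any(): q=P[m]; i=q[:,0].argmin(); print(round(y0,2),q[i].round(3))
m=(np.abs(P[...,2]-.06)<.012)&(abs(u-438)<20)&(abs(v-284)<20)
print('jar top',P[m].mean(0),P[m].min(0),P[m].max(0),m.sum())
E
```

```text
jar [0.4817 0.0212 0.0612]
weight [ 0.6512 -0.0069  0.0454]
dropper [0.6833 0.0655 0.0683]
watch [0.4465 0.5255 0.02  ]
desk [0.4505 0.0916 0.0014]
monL [0.7755 0.4042 0.3603]
monR [0.759  0.066  0.3575]
monbL [0.7365 0.4136 0.063 ]
monbR [0.7166 0.074  0.0745]
wallR [0.5927 0.308  0.0019]
fl [0.5441 0.3301 0.0014]
-0.2 [ 0.525 -0.185  0.041]
-0.15 [ 0.548 -0.173  0.041]
-0.1 [ 0.852 -0.124  0.04 ]
-0.05 [ 0.928 -0.027  0.042]
-0.0 [0.463 0.016 0.062]
0.05 [0.466 0.026 0.044]
0.1 [0.709 0.076 0.063]
0.15 [0.6   0.151 0.041]
0.2 [0.716 0.179 0.063]
0.25 [0.719 0.235 0.067]
0.3 [0.723 0.275 0.062]
0.35 [0.728 0.328 0.062]
0.4 [0.731 0.384 0.058]
0.45 [0.738 0.425 0.074]
0.5 [0.539 0.522 0.052]
jar top [0.48361659 0.01706334 0.06213414] [ 0.4628699  -0.00425008  0.04892404] [0.50488232 0.03698017 0.06977844] 346
```

View pics/c1.png

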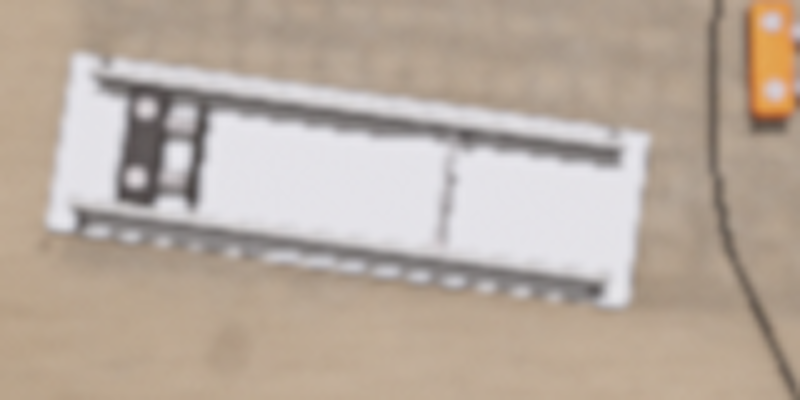

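View pics/c2.png

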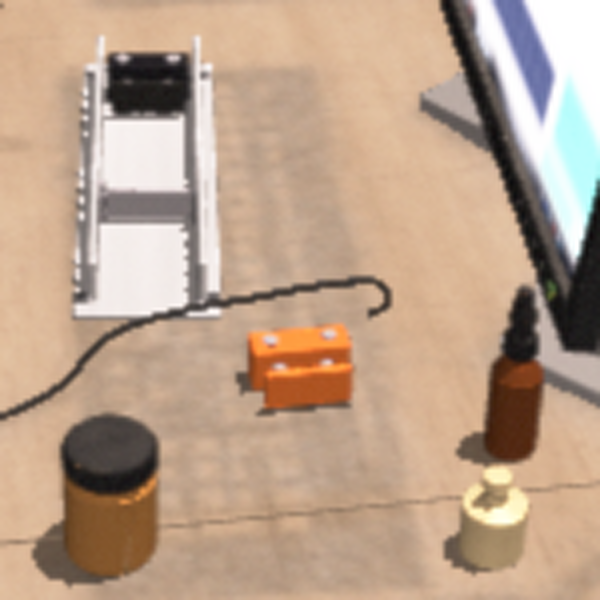

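The crops show the base corners at about (75,55), (648,132), (628,305), (48,232) in c1, the gate from (455,140) to (443,243), and the pad face at u≈207. Convert these.

```bash
cat >> h.py <<'E'
def C(u,v,z): return world('top',None,230+(u+.5)/5-.5,222+(v+.5)/5-.5,z)[:2]
E
python3 - <<'E'
from h import *
b=np.array([C(75,55,.002),C(648,132,.002),C(628,305,.002),C(48,232,.002)]);print(b.round(4))
L=(b[0]+b[3])/2;R=(b[1]+b[2])/2
ax=(L-R)/np.linalg.norm(L-R);yl=np.array([-ax[1],ax[0]])
print('len',np.linalg.norm(L-R),'w',np.linalg.norm(b[0]-b[3]),np.linalg.norm(b[1]-b[2]),'angle',np.degrees(np.arctan2(ax[1],ax[0])),'mid',L,R)
f=lambda n,p:print(n,((p-R)@ax*1e3).round(1),((p-R)@yl*1e3).round(1))
f('farwall inner top L',C(97,75,.03));f('farwall inner top R',C(620,150,.03))
f('nearwall outer top L',C(78,214,.03));f('near R',C(603,285,.03))
f('nearwall inner top L',C(75,204,.03));f('near R',C(605,276,.03))
f('gate far',C(456,140,.026));f('gate near',C(443,243,.026))
f('gate far z6',C(456,140,.006));f('gate near z6',C(443,243,.006))
f('pad face u',C(209,110,.0275));f('pad face l',C(198,206,.0275));f('pad l',C(198,206,.0065))
f('block back',C(125,150,.03))
E
```

```text
[[0.601  0.4297]
 [0.5652 0.178 ]
 [0.489  0.1884]
 [0.5228 0.4408]]
len 0.2544527679625917 w 0.07899500023962784 0.07682651675696951 angle 82.14407082297976 mid [0.5618915  0.43526742] [0.52711222 0.18320272]
farwall inner top L 240.3 -27.6
farwall inner top R 13.3 -24.6
nearwall outer top L 239.7 33.0
near R 13.7 34.1
nearwall inner top L 241.5 28.9
near R 13.3 30.2
gate far 83.7 -20.3
gate near 83.6 24.7
gate far z6 83.4 -23.3
gate near z6 83.3 22.4
pad face u 190.7 -19.1
pad face l 189.6 22.7
pad l 191.1 20.2
block back 223.7 3.1
```

```bash
python3 - <<'E'
from h import *
S=lambda u,v,z: world('side',None,280+(u+.5)/4-.5,215+(v+.5)/4-.5,z)[:2].round(4)
print('side jar lid top centre',S(110,450,.062),'jar bottom front mid',S(110,573,0))
R=np.array([.52711,.18320]);a=np.radians(82.);ax=np.array([np.cos(a),np.sin(a)]);yl=np.array([-ax[1],ax[0]])
for n,p in[('base L',S(73,317,.002)),('base R',S(220,318,.002)),('gate nearwall',S(103,190,.026)),('gate far',S(197,194,.026)),('end L',S(100,40,.03)),('end R',S(196,40,.03))]:
    print(n,p,((p-R)@ax*1e3).round(1),((p-R)@yl*1e3).round(1))
p=cv2.imread('pics/top0.png'); g=p.max(2); m=np.zeros_like(g); m[265:302,420:458]=(g[265:302,420:458]<75)
n,l,st,ce=cv2.connectedComponentsWithStats(m); i=1+st[1:,4].argmax(); print(st[i],ce[i],world('top',None,*ce[i],.062))
E
```

```text
side jar lid top centre [0.4857 0.0114] jar bottom front mid [ 0.4836 -0.0012]
base L [0.4893 0.1893] 0.8 38.3
base R [0.5654 0.1772] -0.6 -38.8
gate nearwall [0.5158 0.2694] 83.8 23.2
gate far [0.5662 0.2581] 79.6 -28.3
end L [0.5342 0.4238] 239.2 26.5
end R [0.5916 0.4155] 239.0 -31.5
[430 277  14  16  39] [434.15384615 286.66666667] [0.47404317 0.02968311 0.062     ]
```

Request:
{"fn": "jog_arm", "kwargs": {
  "rows": [91.8, 0, 0, 0, 7.4, 91.8, 0, 0, 0, 7.4, 91.8, 0, 0, 0, 7.3, 91.8, 0, 0, 0, 0],
  "grip_force": 40
}}

```text
time: 0.5
tool_pos: [0.1278, -0.509, 0.2264]
tool_rot: [-3.141, 0.0, -0.141]
contact_force: [-0.4, -0.6, -0.5]
opening: 0.092
```

Request:
{"fn": "jog_arm", "kwargs": {
  "rows": [91.8, 15, -31, 4, 0, 91.8, 15, -31, 4, 0, 91.8, 15, -31, 4, 0, 91.8, 15, -31, 4, 0, 91.8, 15, -31, 4, 0, 91.8, 15, -31, 4, 0, 91.8, 15, -31, 4, 0, 91.8, 15, -31, 4, 0, 91.8, 15, -31, 4, 0, 91.8, 15, -31, 4, 0, 91.8, 15, -31, 4, 0, 91.8, 15, -31, 4, 0, 91.8, 15, -31, 4, 0, 91.8, 15, -31, 4, 0, 91.8, 15, -31, 4, 0, 91.8, 15, -31, 4, 0, 91.8, 15, -31, 4, 0, 91.8, 15, -31, 4, 0, 91.8, 0, 0, 0, 0]
}}

```text
time: 2.4
tool_pos: [0.4742, 0.0084, 0.1541]
tool_rot: [-3.141, 0.0, -0.133]
contact_force: [0.2, -0.7, -0.4]
opening: 0.0917
```

Request:
{"fn": "jog_arm", "kwargs": {
  "rows": [91.8, 5, -4, 20, 0, 91.8, 4, -4, 20, 0, 91.8, 0, 0, 20, 0, 91.8, 0, 0, 0, 0, 91.8, 0, 0, 0, 0]
}}

```text
time: 2.9
tool_pos: [0.4827, 0.0119, 0.0949]
tool_rot: [3.141, 0.001, -0.139]
contact_force: [0.9, -0.3, 0.3]
opening: 0.0919
```

```bash
python3 - <<'E'
from h import *
p,d=snap('side','s1'); q,_=snap('top','t1')
a=cv2.resize(p[220:380,220:400],None,fx=3,fy=3,interpolation=cv2.INTER_CUBIC)
cv2.imwrite('pics/s1c.png',cv2.cvtColor(a,cv2.COLOR_RGB2BGR)); print(observe()['tool_pos'],observe()['tool_rot'])
E
```

```text
[0.483518   0.01189903 0.09574668] [ 3.14147369e+00 -1.69540240e-03 -1.39447086e-01]
```

View pics/s1c.png

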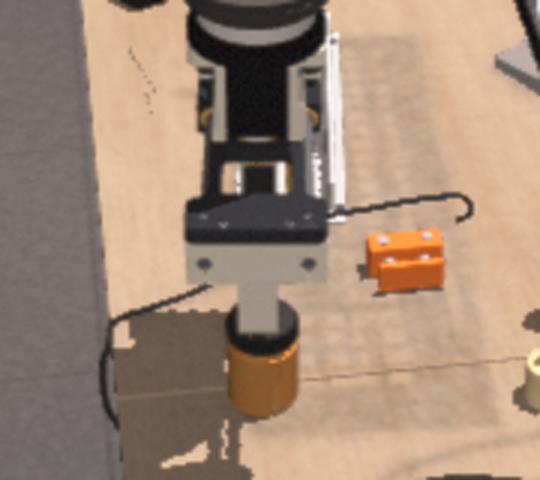

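The finger (u≈258) is centred over the jar (u≈262) to within about 2 mm, so I'll lower and grip.

Request:
{"fn": "jog_arm", "kwargs": {
  "rows": [91.8, 1, -2, 15, 0, 91.8, 0, 0, 15, 0, 91.8, 0, 0, 15, 0, 91.8, 0, 0, 10, 0, 91.8, 0, 0, 6, 0, 91.8, 0, 0, 0, 0, 60, 0, 0, 0, 0, 50, 0, 0, 0, 0, 46, 0, 0, 0, 0, 40, 0, 0, 0, 0, 40, 0, 0, 0, 0, 40, 0, 0, 0, 0, 40, 0, 0, 0, 0]
}}

```text
time: 4.3
tool_pos: [0.4842, 0.0142, 0.0337]
tool_rot: [3.142, -0.0, -0.14]
contact_force: [-0.4, 0.3, -0.6]
opening: 0.0424
```

Request:
{"fn": "jog_arm", "kwargs": {
  "rows": [40, 0, 0, -10, 0, 40, 0, 0, -20, 0, 40, 0, 0, -25, 0, 40, 1, -12, -10, 0, 40, 2, -25, 0, 0, 40, 2, -25, 0, 0, 40, 3, -25, 0, 0, 40, 3, -25, 0, 0, 40, 3, -25, 0, 0, 40, 2, -25, 0, 0, 40, 2, -25, 0, 0, 40, 1, -15, 0, 0, 40, 0, -10, 0, 0, 40, 0, 0, 0, 0, 40, 0, 0, 0, 0]
}}

```text
time: 5.8
tool_pos: [0.5323, 0.2209, 0.0985]
tool_rot: [3.141, 0.001, -0.14]
contact_force: [-0.4, 0.2, 0.2]
opening: 0.0424
```

```bash
python3 - <<'E'
from h import *
p,d=snap('side','s2'); q,_=snap('top','t2')
a=cv2.resize(p[190:320,240:390],None,fx=4,fy=4,interpolation=cv2.INTER_CUBIC)
cv2.imwrite('pics/s2c.png',cv2.cvtColor(a,cv2.COLOR_RGB2BGR)); print(observe()['tool_pos'],observe()['tool_rot'],observe()['opening'])
E
```

```text
[0.53248039 0.22053537 0.09864503] [ 3.14112685e+00  3.81072934e-04 -1.40924033e-01] 0.04222960242277023
```

View pics/s2c.png

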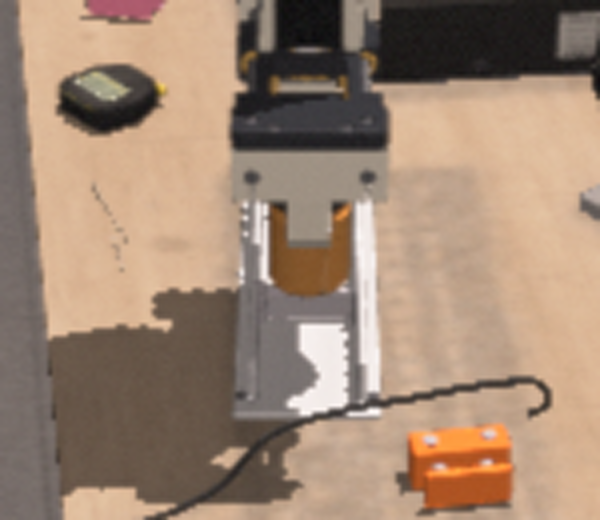

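```bash
python3 - <<'E'
from h import *
S=lambda u,v,z: world('side',None,240+(u+.5)/4-.5,190+(v+.5)/4-.5,z)[:2].round(4)
R=np.array([.52711,.18320]);a=np.radians(82.);ax=np.array([np.cos(a),np.sin(a)]);yl=np.array([-ax[1],ax[0]])
f=lambda n,p:print(n,p,((p-R)@ax*1e3).round(1),((p-R)@yl*1e3).round(1))
f('jar front bottom',S(310.5,296,.065)); f('jar L',S(271,265,.069)); f('jar R',S(350,265,.069))
f('tcp',np.array([.5325,.2205]))
f('base L',S(234,418,.002)); f('base R',S(380,412,.002)); f('wallL in top',S(262,392,.03)); f('wallR in top',S(360,390,.03))
E
```

```text
jar front bottom [0.5323 0.2033] 20.6 -2.3
jar L [0.5152 0.229 ] 43.7 18.2
jar R [0.5562 0.223 ] 43.5 -23.3
tcp [0.5325 0.2205] 37.7 -0.1
base L [0.4898 0.1883] -0.1 37.7
base R [0.5663 0.1823] 4.6 -38.9
wallL in top [0.5026 0.1714] -15.1 22.6
wallR in top [0.5525 0.1658] -13.7 -27.6
```

Request:
{"fn": "jog_arm", "kwargs": {
  "rows": [40, -1, 0, 15, 0, 40, 0, 0, 15, 0, 40, 0, 0, 12, 0, 40, 0, 0, 8, 0, 40, 0, 0, 5, 0, 40, 0, 0, 3, 0, 40, 0, 0, 0, 0]
}}

```text
time: 6.6
tool_pos: [0.5317, 0.2215, 0.0405]
tool_rot: [3.141, 0.0, -0.14]
contact_force: [0.6, -0.3, -1.2]
opening: 0.0427
```

Request:
{"fn": "jog_arm", "kwargs": {
  "rows": [40, 0, 0, 1, 0, 40, 0, 0, 1, 0, 40, 0, 0, 0, 0]
}}

```text
time: 6.9
tool_pos: [0.5317, 0.2216, 0.0388]
tool_rot: [-3.142, -0.0, -0.14]
contact_force: [0.2, -0.7, -0.9]
opening: 0.0425
```

Request:
{"fn": "jog_arm", "kwargs": {
  "rows": [40, 0, 0, 1, 0, 40, 0, 0, 0, 0]
}}

```text
time: 7.1
tool_pos: [0.5317, 0.2216, 0.0377]
tool_rot: [3.142, -0.0, -0.14]
contact_force: [0.0, -0.1, -0.7]
opening: 0.0422
```

Request:
{"fn": "jog_arm", "kwargs": {
  "rows": [40, 0, 0, 0.5, 0, 40, 0, 0, 0, 0]
}}

```text
time: 7.3
tool_pos: [0.5318, 0.2216, 0.0377]
tool_rot: [-3.142, -0.0, -0.14]
contact_force: [-1.6, 0.4, 3.5]
opening: 0.042
```

Request:
{"fn": "jog_arm", "kwargs": {
  "rows": [40, 0, 0, 0.5, 0, 40, 0, 0, 0, 0]
}}

```text
time: 7.5
tool_pos: [0.5318, 0.2216, 0.0376]
tool_rot: [-3.141, -0.001, -0.14]
contact_force: [-3.2, 0.3, 7.8]
opening: 0.0421
```

Request:
{"fn": "jog_arm", "kwargs": {
  "rows": [40, 0, 0, -0.7, 0, 40, 0, -3, 0, 0, 40, 0, -6, 0, 0, 40, 0, -6, 0, 0, 40, 0, -6, 0, 0, 40, 0, -6, 0, 0, 40, 0, -6, 0, 0, 40, 0, -6, 0, 0, 40, 0, -6, 0, 0, 40, 0, 0, 0, 0]
}}

```text
time: 8.5
tool_pos: [0.5385, 0.2659, 0.0377]
tool_rot: [3.14, -0.001, -0.139]
contact_force: [-0.4, -7.0, 5.3]
opening: 0.0424
```

Request:
{"fn": "jog_arm", "kwargs": {
  "rows": [40, 0, -3, -0.5, 0, 40, 0, -6, 0, 0, 40, 0, -6, 0, 0, 40, 0, -6, 0, 0, 40, 0, -6, 0, 0, 40, 0, -6, 0, 0, 40, 0, -6, 0, 0, 40, 0, -6, 0, 0, 40, 0, -6, 0, 0, 40, 0, -6, 0, 0, 40, 0, -3, 0, 0, 40, 0, 0, 0, 0]
}}

```text
time: 9.7
tool_pos: [0.5464, 0.3266, 0.0378]
tool_rot: [-3.14, -0.0, -0.14]
contact_force: [2.9, 1.6, -0.9]
opening: 0.042
```

```bash
python3 - <<'E'
from h import *
p,d=snap('side','s3'); q,_=snap('top','t3')
a=cv2.resize(p[190:300,270:370],None,fx=4,fy=4,interpolation=cv2.INTER_CUBIC)
b=cv2.resize(q[222:302,230:370],None,fx=4,fy=4,interpolation=cv2.INTER_CUBIC)
o=np.zeros((440,400+560,3),np.uint8); o[:,:400]=a; o[:320,400:]=b
cv2.imwrite('pics/s3c.png',cv2.resize(cv2.cvtColor(o,cv2.COLOR_RGB2BGR),(800,367))); o=observe();print(o['tool_pos'],o['contact_force'])
E
```

```text
[0.5466263  0.32639081 0.03797273] [ 1.81148044  2.77833475 -2.26588258]
```

View pics/s3c.png

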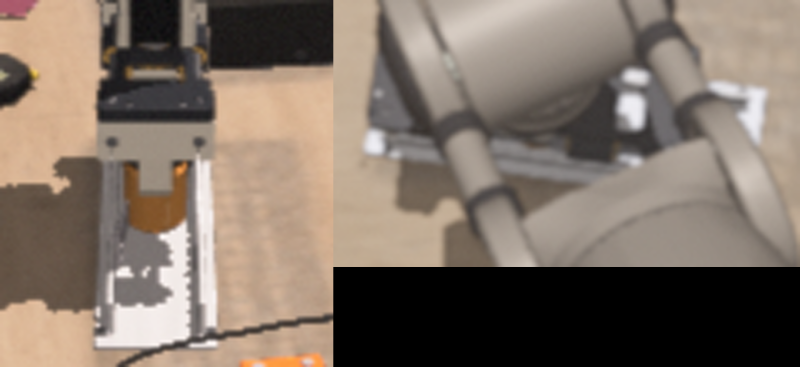

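The jar is upright at dock x≈60 with the gate swung aside along the left wall. Now I'll creep and feel for the pad.

Request:
{"fn": "jog_arm", "kwargs": {
  "rows": [40, 0, -3, 0, 0, 40, 0, -4, 0, 0, 40, 0, -4, 0, 0, 40, 0, -3, 0, 0, 40, 0, 0, 0, 0]
}}

```text
time: 10.3
tool_pos: [0.548, 0.3398, 0.0377]
tool_rot: [3.141, 0.0, -0.139]
contact_force: [0.5, 0.5, -1.1]
opening: 0.0423
```

Request:
{"fn": "jog_arm", "kwargs": {
  "rows": [40, 0, -1, 0, 0, 40, 0, -1, 0, 0, 40, 0, -1, 0, 0, 40, 0, 0, 0, 0]
}}

```text
time: 10.7
tool_pos: [0.5486, 0.3425, 0.0378]
tool_rot: [3.142, 0.0, -0.14]
contact_force: [-0.3, -1.2, -0.6]
opening: 0.0419
```

Request:
{"fn": "jog_arm", "kwargs": {
  "rows": [40, 0, -1, 0, 0, 40, 0, -1, 0, 0, 40, 0, -1, 0, 0, 40, 0, 0, 0, 0]
}}

```text
time: 11.1
tool_pos: [0.5491, 0.3455, 0.0379]
tool_rot: [3.142, -0.0, -0.14]
contact_force: [0.4, 0.2, -0.9]
opening: 0.0423
```

Request:
{"fn": "jog_arm", "kwargs": {
  "rows": [40, 0, -1, 0, 0, 40, 0, -1, 0, 0, 40, 0, 0, 0, 0]
}}

```text
time: 11.4
tool_pos: [0.5494, 0.3474, 0.0378]
tool_rot: [3.142, -0.0, -0.14]
contact_force: [0.7, -0.9, -1.2]
opening: 0.042
```

Request:
{"fn": "jog_arm", "kwargs": {
  "rows": [40, 0, -1, 0, 0, 40, 0, -1, 0, 0, 40, 0, 0, 0, 0]
}}

```text
time: 11.7
tool_pos: [0.5496, 0.3494, 0.0379]
tool_rot: [3.142, -0.0, -0.14]
contact_force: [0.1, 0.2, 0.0]
opening: 0.0422
```

Request:
{"fn": "jog_arm", "kwargs": {
  "rows": [40, 0, -1, 0, 0, 40, 0, -0.5, 0, 0, 40, 0, 0, 0, 0]
}}

```text
time: 12.0
tool_pos: [0.5498, 0.3506, 0.0378]
tool_rot: [3.141, 0.0, -0.14]
contact_force: [-0.2, -0.8, 0.4]
opening: 0.0428
```

Request:
{"fn": "jog_arm", "kwargs": {
  "rows": [40, 0, -1, 0, 0, 40, 0, -0.5, 0, 0, 40, 0, 0, 0, 0]
}}

```text
time: 12.3
tool_pos: [0.5499, 0.3514, 0.0379]
tool_rot: [3.14, 0.0, -0.14]
contact_force: [-1.4, -5.5, 0.9]
opening: 0.0425
```

Request:
{"fn": "jog_arm", "kwargs": {
  "rows": [40, 0, -1, 0, 0, 40, 0, -0.5, 0, 0, 40, 0, 0, 0, 0]
}}

```text
time: 12.6
tool_pos: [0.5501, 0.3524, 0.0379]
tool_rot: [3.139, 0.001, -0.14]
contact_force: [-1.1, -7.2, 1.8]
opening: 0.0419
```

Contact is at y≈0.351. I'll continue in small steps up to about 14 N.

Request:
{"fn": "jog_arm", "kwargs": {
  "rows": [40, 0, -1, 0, 0, 40, 0, -0.5, 0, 0, 40, 0, 0, 0, 0]
}}

```text
time: 12.9
tool_pos: [0.5502, 0.3533, 0.0379]
tool_rot: [3.138, 0.001, -0.14]
contact_force: [-1.8, -9.8, 3.6]
opening: 0.0422
```

Request:
{"fn": "jog_arm", "kwargs": {
  "rows": [40, 0, -1, 0, 0, 40, 0, -0.5, 0, 0, 40, 0, 0, 0, 0]
}}

```text
time: 13.2
tool_pos: [0.5504, 0.3543, 0.0379]
tool_rot: [3.137, 0.001, -0.14]
contact_force: [-1.3, -9.8, 4.4]
opening: 0.0422
```

Request:
{"fn": "jog_arm", "kwargs": {
  "rows": [40, 0, -1, 0, 0, 40, 0, -0.5, 0, 0, 40, 0, 0, 0, 0]
}}

```text
time: 13.5
tool_pos: [0.5505, 0.3553, 0.0379]
tool_rot: [3.136, 0.001, -0.14]
contact_force: [-2.1, -12.7, 5.2]
opening: 0.0424
```

Request:
{"fn": "jog_arm", "kwargs": {
  "rows": [40, 0, -0.7, 0, 0, 40, 0, -0.3, 0, 0, 40, 0, 0, 0, 0]
}}

```text
time: 13.8
tool_pos: [0.5506, 0.3559, 0.0379]
tool_rot: [3.136, 0.002, -0.14]
contact_force: [-1.9, -13.7, 6.0]
opening: 0.0421
```

Request:
{"fn": "jog_arm", "kwargs": {
  "rows": [40, 0, -0.7, 0, 0, 40, 0, 0, 0, 0, 40, 0, 0, 0, 0, 40, 0, 0, 0, 0, 40, 0, 0, 0, 0, 40, 0, 0, 0, 0, 40, 0, 0, 0, 0, 40, 0, 0, 0, 0, 40, 0, 0, 0, 0, 40, 0, 0, 0, 0, 40, 0, 0, 0, 0, 40, 0, 0, 0, 0, 40, 0, 0, 0, 0]
}}

```text
time: 15.1
tool_pos: [0.5507, 0.3564, 0.0379]
tool_rot: [3.135, 0.002, -0.14]
contact_force: [-2.0, -14.5, 5.8]
opening: 0.0423
```

```bash
python3 - <<'E'
from h import *
p,d=snap('side','s4')
a=cv2.resize(p[200:300,280:360],None,fx=6,fy=6,interpolation=cv2.INTER_CUBIC)
cv2.imwrite('pics/s4c.png',cv2.cvtColor(a,cv2.COLOR_RGB2BGR)); o=observe();print(o['tool_pos'],o['contact_force'])
E
```

```text
[0.5506914  0.35632248 0.03792746] [ -2.25084421 -14.59364389   5.96785387]
```

View pics/s4c.png

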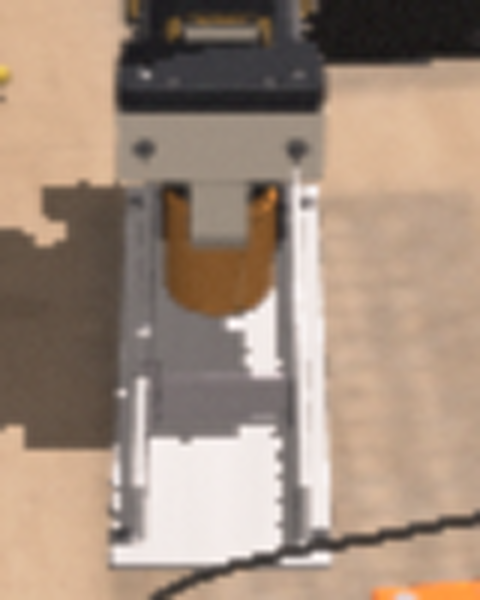

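The gate is shut behind the jar (leaf across the lane at rows 375–435) and the pad is pressed at ~14.5 N for over a second. Now back off and release.

Request:
{"fn": "jog_arm", "kwargs": {
  "rows": [40, 0, 1, 0, 0, 40, 0, 1, 0, 0, 40, 0, 1, 0, 0, 40, 0, 1, 0, 0, 40, 0, 1, 0, 0, 40, 0, 1, 0, 0, 40, 0, 1, 0, 0, 40, 0, 1, 0, 0, 40, 0, 1, 0, 0, 40, 0, 0.5, 0, 0, 40, 0, 0, 0, 0, 40, 0, 0, 0, 0]
}}

```text
time: 16.35
tool_pos: [0.5498, 0.3506, 0.0378]
tool_rot: [3.142, -0.0, -0.14]
contact_force: [0.4, -3.5, 0.2]
opening: 0.0422
```

Request:
{"fn": "jog_arm", "kwargs": {
  "rows": [40, 0, 0.7, 0, 0, 40, 0, 0.8, 0, 0, 40, 0, 0, 0, 0, 40, 0, 0, 0, 0]
}}

```text
time: 16.75
tool_pos: [0.5496, 0.3492, 0.0379]
tool_rot: [-3.141, -0.0, -0.14]
contact_force: [-0.2, 0.3, -1.5]
opening: 0.0422
```

Request:
{"fn": "jog_arm", "kwargs": {
  "rows": [40, 0, 0, 0.3, 0, 40, 0, 0, 0, 0, 44, 0, 0, 0, 0, 46, 0, 0, 0, 0, 50, 0, 0, 0, 0, 60, 0, 0, 0, 0, 75, 0, 0, 0, 0, 80, 0, 0, 0, 0, 80, 0, 0, 0, 0, 80, 0, 0, -5, 0, 80, 0, 0, -10, 0, 80, 0, 0, -20, 0, 80, 0, 0, -25, 0, 80, 0, 0, -25, 0, 80, 0, 0, -25, 0, 80, 0, 0, 0, 0]
}}

```text
time: 18.35
tool_pos: [0.5516, 0.3501, 0.1528]
tool_rot: [-3.137, -0.007, -0.14]
contact_force: [0.7, -1.6, 0.2]
opening: 0.0798
```

Request:
{"fn": "jog_arm", "kwargs": {
  "rows": [80, 0, 20, -10, 0, 80, 0, 35, -10, 0, 80, 0, 40, 0, 0, 80, 0, 40, 0, 0, 80, 0, 40, 0, 0, 80, 0, 35, 0, 0, 80, 0, 20, 0, 0, 80, 0, 0, 0, 0, 80, 0, 0, 0, 0]
}}

```text
time: 19.25
tool_pos: [0.5176, 0.1214, 0.1677]
tool_rot: [-3.141, -0.0, -0.141]
contact_force: [-0.2, 0.6, -0.6]
opening: 0.0799
```

```bash
python3 - <<'E'
from h import *
p,d=snap('side','s5'); q,_=snap('top','t5')
a=cv2.resize(p[190:300,270:370],None,fx=4,fy=4,interpolation=cv2.INTER_CUBIC)
b=cv2.resize(q[222:302,230:370],None,fx=4,fy=4,interpolation=cv2.INTER_CUBIC)
o=np.zeros((440,400+560,3),np.uint8); o[:,:400]=a; o[:320,400:]=b
cv2.imwrite('pics/s5c.png',cv2.resize(cv2.cvtColor(o,cv2.COLOR_RGB2BGR),(800,367))); o=observe();print(o['time'],o['tool_pos'],o['contact_force'])
E
```

```text
19.35 [0.51758529 0.12220582 0.16752433] [ 0.43928851 -0.10264499 -0.61525558]
```

View pics/s5c.png

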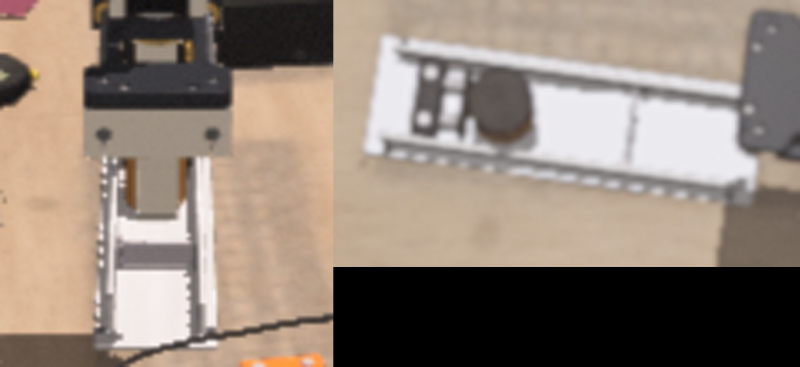

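The jar is standing upright just in front of the pad, the gate is shut, and the robot is clear. Handing in.

```bash
python3 -c "
from cell import hand_in; print(hand_in())"
```

```text
the job is handed in; nothing more can be done
None
```

The jar is loaded in the dock and the job is handed in; the arm was done after about 19 s of the 54 s allowed. `hand_in()` gave no verdict.

- **Grip and placing:** I gripped the jar by its upper part, with the jaws along the lane and the fingertips above the dock walls. I stood it in the open end about 45 mm before the gate.
- **Pushing and feeling:** The jar went through the gate without trouble. I then crept forward and felt the pad at TCP y ≈ 0.351 m, which puts the jar's centre about 85 mm past the gate.
- **Pressing:** I pressed in small steps to about 14.5 N and held it for over a second. That is an estimated 4–5 mm of pad travel, judged from force and tool motion because the pad itself could not be read. A picture during the hold showed the gate shut behind the jar.
- **Release:** I backed off until the force was near zero, then opened the fingers and moved the arm clear.

The final pictures from both cameras show the jar upright just in front of the pad, the gate shut across the lane and the arm clear. The arm kept clear of the weight, dropper and stopwatch, but I took no final close-up of them.

The two cameras disagreed by 2–3 mm on the lane's centre line. That was within the 5 mm clearance on each side, so I did not refine it further.

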